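# Set a third-hand pillar to its height mark

### The job

Take the pillar with the red ring out of the wooden rack and slide it foot first down into the brass collar of the weighted stand, pushing it in until its red ring is level with the collar's rim, no deeper, then let go of it. Leave the blue-ringed and yellow-ringed pillars standing in the rack.

Things in the scene. Friction and masses are not known exactly. Their poses are not given: they have to be found in the camera images.
- red_pillar: upright aluminium tube 18 mm across, 150 mm long with the 13 mm steel ball on top, 55 to 115 g, with a red ring 10 mm tall whose middle is 50 mm above the foot. Origin: centre of its foot (chamfered lower end), z up along the tube. Grip the plain wall 65 to 130 mm above the foot. It stands loosely in one of the rack's three holes, foot 10 mm above the bench; which hole changes.
- blue_pillar: bystander pillar like the red-ringed one but with a blue ring, origin and axes alike; it stays in the rack. The rack is a fixed wooden block 190 x 52 mm, 35 mm tall, with three 22 mm holes, 25 mm deep, 62 mm apart in a row along its length (within about 20 degrees of x): the row runs through the three pillars.
- yellow_pillar: bystander pillar like the red-ringed one but with a yellow ring, origin and axes alike; it stays in the rack. Mind the room: to the left (y above 0.28) a lamp head hangs about 0.5 m over the bench at x 0.4 to 0.5, and a torch on its fork stands 0.24 m high at the bench front (x 0.15 to 0.3, y 0.3 to 0.42).
- stand_rim (a point): rim centre of the upright brass collar on the fixed round iron stand (92 mm across, 90 mm tall, on the bench pad); z up. Its mouth, 35 mm wide, narrows in 14 mm to a 22 mm bore. 20 mm below the rim a rest carries the foot: held by friction, it sinks under a slow push of 4 to 5 N (not the pillar's weight), stays there, never rises, and ends 66 mm down. Ring level = foot 50 mm below the rim.
There are look-alikes about, which are no part of the job. What is shaped like the red_pillar but purple is not meant.

How it is judged:
By the outcome, as a careful person would: the job done as asked, in the order asked, and still so for the second after the job is handed in, with the robot touching nothing.
It also fails if it takes over 53 s, if anything falls off the work surface, if the arm or the gripper's body presses on something with over 40 N, if the wrist force passes 120 N, or if a joint passes its speed limit or range.

### The arm

A 6-joint arm with a two-finger parallel gripper is mounted at the origin on a cart in front of the work surface, level with it; the furniture and walls round the work are solid. World frame = base frame: x ahead of the robot, y to its left, z up, the work surface at z = 0. Lengths are in m, angles in rad, forces in N, time in s.
With the tool pointing down it reaches from about 0.25 to 0.85 m from the base axis. Payload 12.5 kg.
Tool frame: the origin (TCP) lies midway between the tips of the shut fingers; the grasp point (between the pads) lies 19 mm behind it; z points along the fingers, y is the direction in which the jaws open and shut (so a half turn about z gives the same grasp; the last joint's range is limited). The gripper opens to 93 mm and grips with 3 to 60 N. Pads are 15 mm wide; open, the fingers measure 128 mm over their backs; the gripper's body (75 mm by 188 mm) begins 65 mm behind the grasp point.
Start: joints at [1.067, 0.351, 1.652, -0, 1.139, -0.085], TCP at [0.224, 0.502, 0.219] pointing down, gripper open.
Joint ranges: [-2.75, 2.75], [-0.79, 2.1], [0.01, 2.65], [-1.57, 4.71], [0.07, 3.14], [-2.87, 2.87]. Speed limits (rad/s): [2.22, 2.22, 2.79, 3.14, 3.14, 3.14].

### API

Orientations are given as a unit quaternion [w, x, y, z].
In Python, from workcell import env, viewer, workorder gives the robot as it stands. The module is installed in compiled form; this text tells all that it offers.
- The arm moves only by the tool carry_out, never from a script. Its arguments are lists of equal length, an entry for each row: "dp": the shift along the world's x, y, z in mm, a list of three; "twist": the turn, a rotation vector about the world's x, y, z in degrees, a list of three; "claw": the closure, from 0 (fully open) to 1 (shut). In form: {"dp": [[tx, ty, tz], ...], "twist": [[rx, ry, rz], ...], "claw": [claw, ...]}. A call has 1 to 12 rows; each row is the pose to reach, as a shift and turn from the pose commanded when the call began; what a row does not reach only later rows make up. A row lasts 1/8 s, in which the tool goes at most 62.5 mm and 10.7 degrees, less where a joint would pass 70% of its speed; a pose out of reach is approached as far as the arm can. A call with a gripper value outside its range is refused whole. The fingers move at their own pace and stop on an object; "newtons" is the grip in N (left out, the last holds). Time passes only in rows, so rows that repeat a pose let the fingers close. It gives the time, the measured TCP pose, the force and the opening at its end, in the units of the state.
- env.sense(): the state, without advancing time (a new reading comes with each control period).
- viewer.capture(name): name is "scene" or "side" or "wrist"; returns the picture (480x640x3 uint8, blue, green, red); there is no depth.
- viewer.camera_model(name): a dict with "camera_matrix" (3x3 intrinsics, pixels), "camera_from_world" (4x4, takes a point from world to camera coordinates). Camera axes: x right, y down, z forward; pixel columns grow to the right and rows downward; lengths in m; the calibration is good to about 2 mm. A picture is of the moment at which its call begins: read the wrist's pose just before it. camera_model takes no time and is no camera call; for the wrist camera it gives the pose at the moment of the call.
- workorder.close_job(): hands the job in, once; it reports no verdict.
The state is a dict: "time_s": time; "qpos": joint angles; "joint_vel": joint speeds; "effort": joint torques, N m; "tool_pos": TCP position; "eef_rot": TCP orientation; "wrist_force": force on the tool from outside, world axes, zero at the start; "wrist_torque": the same for the moment, N m; "opening": finger opening in m.
Only numpy, scipy, OpenCV 4.12 (cv2) and the standard library are available. Lean on these libraries where they do the work, as an engineer would, in place of code of your own. Each camera call takes 0.05 s, during which the arm holds its last target. There are 200 camera calls.

## Working session

There is one attempt and no reset: what is moved stays moved. The work goes in short steps, Python scripts to look and compute and a tool call to move; the robot and the scene stay as the last step left them, time stands still between calls to the robot, and variables do not carry over. Pictures are saved under pics/ and viewed, on a budget of 10 in all, crops included, one or two more only if the job needs it, and the job is handed in when it is done.

Besides the shell and the picture viewer there is one more tool, called as a command line: name --argument value ..., lists and objects as JSON in quotes. carry_out: Moves the arm, as the interface text tells. Its arguments: {"type":"object","properties":{"dp":{"type":"array"},"twist":{"type":"array"},"claw":{"type":"array"},"newtons":{"type":"number"}},"required":["dp","twist","claw"]}

```bash
mkdir -p pics
cat > h.py <<'E'
import numpy as np, cv2
from workcell import env, viewer, workorder
def cams(names):
    out={}
    for n in names:
        m=viewer.camera_model(n); im=viewer.capture(n); out[n]=(im,np.array(m["camera_matrix"]),np.array(m["camera_from_world"]))
        np.savez(f"{n}.npz",im=im,K=out[n][1],T=out[n][2])
    return out
def load(n):
    d=np.load(f"{n}.npz"); return d["im"],d["K"],d["T"]
def ray(K,T,uv):
    d=np.linalg.inv(K)@np.array([uv[0],uv[1],1.]); R=T[:3,:3]
    return -R.T@T[:3,3], R.T@d/np.linalg.norm(d)
def atz(K,T,uv,z):
    o,d=ray(K,T,uv); return o+d*(z-o[2])/d[2]
def proj(K,T,p):
    c=T[:3,:3]@np.array(p)+T[:3,3]; q=K@c; return q[:2]/q[2]
def tri(obs):
    A=np.zeros((3,3));b=np.zeros(3)
    rs=[ray(K,T,uv) for K,T,uv in obs]
    for o,d in rs:
        P=np.eye(3)-np.outer(d,d);A+=P;b+=P@o
    p=np.linalg.solve(A,b); return p,[np.linalg.norm((np.eye(3)-np.outer(d,d))@(p-o)) for o,d in rs]
E
python3 - <<'E'
from h import *
c=cams(["scene","side"])
for n in c:
    cv2.imwrite(f"pics/{n}1.png",c[n][0]); T=c[n][2]; print(n,-T[:3,:3].T@T[:3,3],T[2,:3])
s=env.sense();print(s["time_s"],s["tool_pos"],s["eef_rot"],s["wrist_force"],s["opening"])
E
```

```text
scene [-0.3350934  -0.59887202  0.52503951] [ 0.75298017  0.49880615 -0.42920077]
side [ 0.27693587 -0.87862009  0.39884807] [ 0.18062569  0.91661348 -0.35664279]
0.1 [0.22349805 0.50221004 0.21816658] [-1.47256966e-04  2.07880726e-01  9.78154044e-01 -4.98229313e-04] [-0.45943451  0.08083957  0.99169606] 0.09324615743148881
```

View pics/scene1.png

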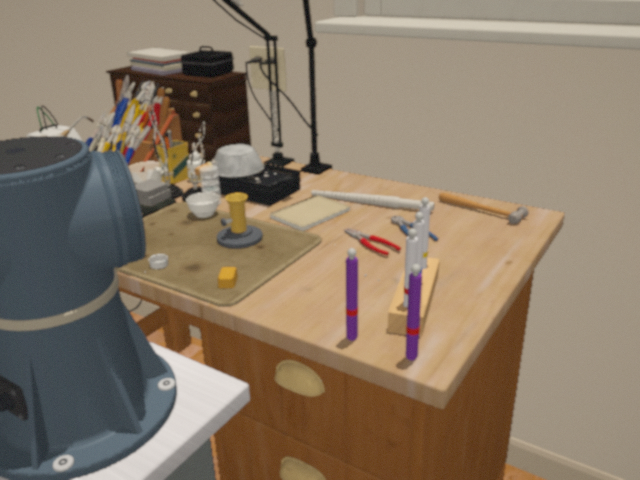

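View pics/side1.png

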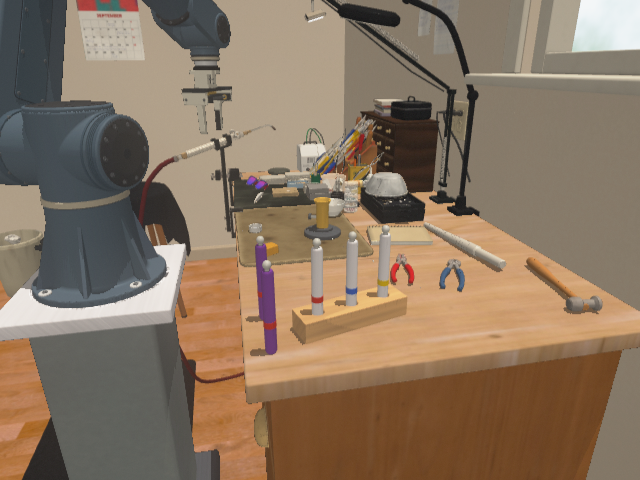

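The side view shows the rack with red (317,240–315), blue (352,235–305) and yellow (384,228–298) ringed pillars. Two purple tubes with red rings, at (262,240) and (268,265), are the look-alikes. The silver one at (317,280) is meant, and the stand's collar is at (321,200). I'll confirm this in an enlarged crop.

Run:
```python
from h import *
a=load("side")[0]; b=load("scene")[0]
def cr(im,x,y,w,h,s): return cv2.resize(im[y:y+h,x:x+w],None,fx=s,fy=s,interpolation=cv2.INTER_CUBIC)
# side rack x290-410 y220-340 (3.33x ->400) ; side collar 290-350,190-250 (5x) ; scene rack 340-440,190-340 ; scene collar 205-265,185-245
out=np.zeros((600,800,3),np.uint8)
out[:300,:400]=cr(a,290,225,133,100,3.0075)[:300,:400]
out[:300,400:700]=cr(a,290,190,60,60,5)
t=cr(b,380,190,75,75,4); out[300:600,:300]=t
out[300:600,400:700]=cr(b,210,187,60,60,5)
cv2.imwrite("pics/crop1.png",out)
```

```text
(no output)
```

View pics/crop1.png

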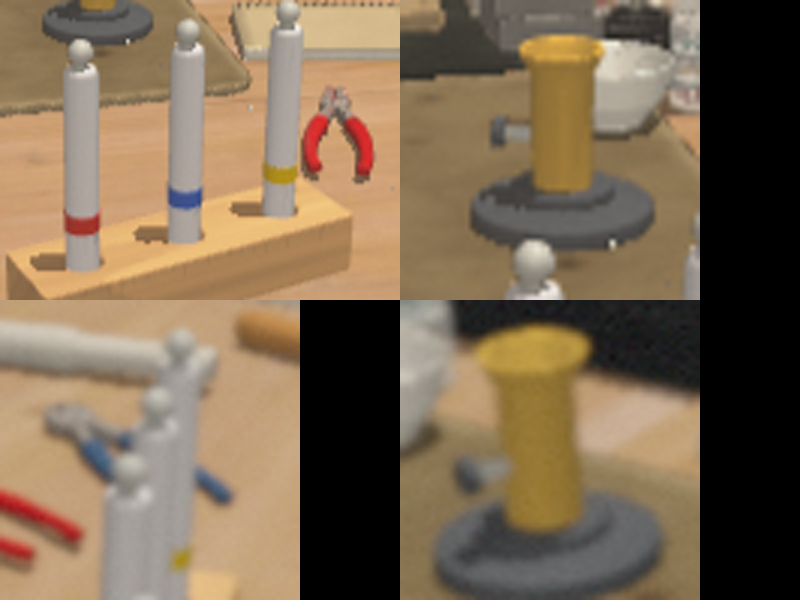

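The crop confirms it: the silver tube with the red ring is the front-left one in the side view. Ball centres in the side view are red (316.6,242.6), blue (352.5,236.0) and yellow (385.8,229.3). In the scene view they are (412.8,232), (419.2,216) and (425.2,201.2). The rim is at side (322.4,199.6) and scene (237,197).

Run:
```python
from h import *
_,Ks,Ts=load("side");_,Kc,Tc=load("scene")
for n,a,b in [("red",(316.6,242.6),(412.8,232)),("blue",(352.5,236),(419.2,216)),("yel",(385.8,229.3),(425.2,201.2)),("rim",(322.4,199.6),(237,197))]:
    print(n,tri([(Ks,Ts,a),(Kc,Tc,b)]), atz(Ks,Ts,a,.1535 if n!="rim" else .092),atz(Kc,Tc,b,.1535 if n!="rim" else .092))
for p in [(0.25,-.25,0),(.3,-.25,0)]: print(proj(Ks,Ts,p))
# purple foots
for uv in [(262,319),(270,352)]: print("purple",atz(Ks,Ts,uv,0))
m=viewer.camera_model("wrist"); T=np.array(m["camera_from_world"]); s=env.sense()
print(-T[:3,:3].T@T[:3,3]-s["tool_pos"],T[:3,:3],m["camera_matrix"])
print(s["qpos"])
```

```text
red (array([ 0.39170317, -0.28141947,  0.15313955]), [np.float64(0.0005032378095981546), np.float64(0.0005032378095981865)]) [ 0.39116296 -0.28354081  0.1535    ] [ 0.39204199 -0.28118801  0.1535    ]
blue (array([ 0.45174609, -0.26447891,  0.15205972]), [np.float64(0.00019433342512705035), np.float64(0.00019433342512694578)]) [ 0.45054119 -0.26855301  0.1535    ] [ 0.44913954 -0.26555889  0.1535    ]
yel (array([ 0.51171958, -0.24806254,  0.15216528]), [np.float64(0.00015197953367262796), np.float64(0.0001519795336726315)]) [ 0.51062757 -0.25108111  0.1535    ] [ 0.50832606 -0.24948674  0.1535    ]
rim (array([0.48617864, 0.13178894, 0.09419538]), [np.float64(6.762297141518146e-06), np.float64(6.762297141377235e-06)]) [0.48769282 0.13909264 0.092     ] [0.49034941 0.13549982 0.092     ]
[228.06330027 329.48840521]
[259.00527057 326.00416497]
purple [ 0.306493   -0.22947816  0.        ]
purple [ 0.31108674 -0.32412968  0.        ]
[-0.07114948  0.03093639  0.16599774] [[ 4.07078472e-01  9.13393119e-01 -3.57327004e-04]
 [ 8.76301310e-01 -3.90437088e-01  2.82231987e-01]
 [ 2.57649241e-01 -1.15203692e-01 -9.59346120e-01]] [[375.02918203   0.         320.46842378]
 [  0.         375.02918203 236.95155491]
 [  0.           0.           1.        ]]
[ 1.06739408e+00  3.51179977e-01  1.65233376e+00 -7.56802228e-06
  1.13911797e+00 -8.45833103e-02]
```

carry_out --dp '[[0,0,60],[0,0,110],[12,-58,110],[24,-116,110],[36,-174,110],[49,-232,110],[61,-290,110],[73,-348,110],[85,-406,110],[98,-464,110],[110,-522,110],[122,-580,110]]' --twist '[[0,0,0],[0,0,0],[0,0,-10],[0,0,-20],[0,0,-30],[0,0,-40],[0,0,-50],[0,0,-60],[0,0,-70],[0,0,-80],[0,0,-90],[0,0,-100]]' --claw '[0,0,0,0,0,0,0,0,0,0,0,0]'

```text
time_s: 1.6
tool_pos: [0.3455, -0.0796, 0.3287]
eef_rot: [0.0, 0.884, 0.467, 0.0]
wrist_force: [1.5, 0.4, -0.0]
opening: 0.0927
```

carry_out --dp '[[11,-51,-10],[22,-102,-30],[34,-154,-50],[45,-205,-70],[45,-205,-70],[45,-205,-70],[45,-205,-70]]' --twist '[[0,0,-10],[0,0,-20],[0,0,-30],[0,0,-40.5],[0,0,-40.5],[0,0,-40.5],[0,0,-40.5]]' --claw '[0,0,0,0,0,0,0]'

```text
time_s: 2.48
tool_pos: [0.3907, -0.2817, 0.2593]
eef_rot: [0.0, 0.991, 0.136, 0.0]
wrist_force: [0.4, -0.1, 0.8]
opening: 0.0931
```

Run:
```python
from h import *
c=cams(["wrist"]); im,K,T=c["wrist"]; cv2.imwrite("pics/w1.png",im)
print(env.sense()["tool_pos"])
for n,p in [("red",(.3915,-.2825,.1535)),("blue",(.451,-.266,.1535)),("foot",(.3915,-.2825,.035)),("grasp",(.3915,-.2825,.09))]: print(n,proj(K,T,p))
```

```text
[ 0.39078072 -0.28172322  0.2593646 ]
red [320.17854307 235.19224635]
blue [320.30290686 151.35984035]
foot [320.18850137 204.29041176]
grasp [320.18469891 216.08992397]
```

View pics/w1.png

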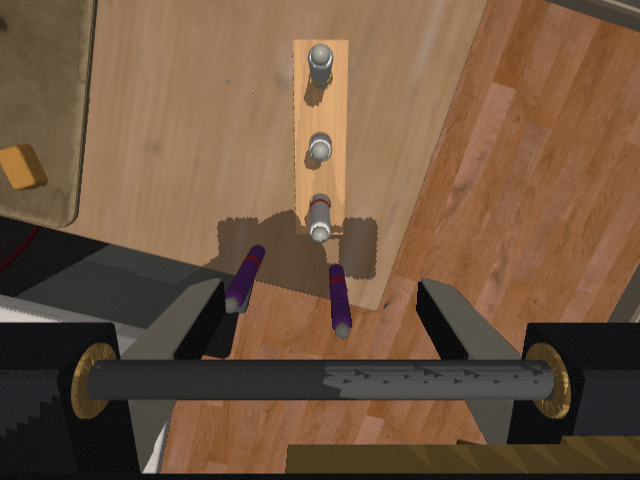

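The wrist view shows the red pillar's ball at (320,234), predicted at (320,235). The purple tubes at (232,303) and (342,329) are behind it and clear of the fingers. I'll go down and grip.

carry_out --dp '[[1,-1,-40],[1,-1,-80],[1,-1,-120],[1,-1,-150],[1,-1,-168],[1,-1,-168],[1,-1,-168],[1,-1,-168]]' --twist '[[0,0,0],[0,0,0],[0,0,0],[0,0,0],[0,0,0],[0,0,0],[0,0,0],[0,0,0]]' --claw '[0,0,0,0,0,0.4,0.6,0.7]' --newtons 25

```text
time_s: 3.52
tool_pos: [0.3921, -0.2837, 0.0916]
eef_rot: [0.001, 0.991, 0.135, 0.001]
wrist_force: [-0.1, 0.9, 0.2]
opening: 0.0675
```

carry_out --dp '[[0,0,0],[0,0,0],[0,0,0],[0,0,0],[0,0,0],[0,0,0]]' --twist '[[0,0,0],[0,0,0],[0,0,0],[0,0,0],[0,0,0],[0,0,0]]' --claw '[0.75,0.8,0.85,0.9,1,1]' --newtons 25

```text
time_s: 4.28
tool_pos: [0.3915, -0.2832, 0.0906]
eef_rot: [-0.0, 0.991, 0.135, -0.0]
wrist_force: [0.3, 2.6, 2.5]
opening: 0.0176
```

carry_out --dp '[[0,0,15],[0,0,35],[0,0,70],[0,0,110],[0,0,145],[5,20,160],[17,75,160],[29,130,160],[41,185,160],[53,240,160],[65,290,160],[77,340,160]]' --twist '[[0,0,0],[0,0,0],[0,0,0],[0,0,0],[0,0,0],[0,0,0],[0,0,0],[0,0,0],[0,0,0],[0,0,0],[0,0,0],[0,0,0]]' --claw '[1,1,1,1,1,1,1,1,1,1,1,1]'

```text
time_s: 5.78
tool_pos: [0.4689, 0.0582, 0.2518]
eef_rot: [0.0, 0.991, 0.135, 0.001]
wrist_force: [-0.2, -0.3, 0.2]
opening: 0.0178
```

carry_out --dp '[[6,30,-5],[12,55,-10],[16,70,-15],[18,76,-15],[18,76,-15],[18,76,-15],[18,76,-15]]' --twist '[[0,0,0],[0,0,0],[0,0,0],[0,0,0],[0,0,0],[0,0,0],[0,0,0]]' --claw '[1,1,1,1,1,1,1]'

```text
time_s: 6.65
tool_pos: [0.4866, 0.132, 0.2358]
eef_rot: [0.0, 0.991, 0.135, 0.0]
wrist_force: [-0.4, -0.3, -0.6]
opening: 0.0178
```

Run:
```python
from h import *
c=cams(["wrist","side","scene"]); s=env.sense(); print(s["tool_pos"],s["wrist_force"],s["opening"])
t=s["tool_pos"]
for n in c:
    im,K,T=c[n]
    print(n,"foot",proj(K,T,t-[0,0,.081]),"ball",proj(K,T,t+[0,0,.0625]),"rim",proj(K,T,(.487,.133,.094)))
def cr(n,x,y,w,h,s): return cv2.resize(c[n][0][y:y+h,x:x+w],None,fx=s,fy=s,interpolation=cv2.INTER_CUBIC)
out=np.zeros((600,800,3),np.uint8)
out[:300,:400]=cv2.resize(c["wrist"][0],(400,300))
out[300:600,:400]=cr("wrist",220,100,200,150,2)
out[:600,400:600]=cr("side",302,130,40,120,5)
out[:600,600:800]=cr("scene",217,115,40,120,5)
cv2.imwrite("pics/c2.png",out)
```

```text
[0.48662861 0.13222949 0.23571429] [ 0.51500856 -0.37789865 -1.12527819] 0.017592387439650487
wrist foot [318.43181223 245.65800737] ball [316.10629943 379.86220545] rim [318.04654529 223.28685831]
side foot [322.47297934 175.21637931] ball [322.29492618 113.34245183] rim [322.62766753 199.52159883]
scene foot [234.29622929 167.3251617 ] ball [227.43335165  91.56785835] rim [236.79912069 196.83943787]
```

View pics/c2.png

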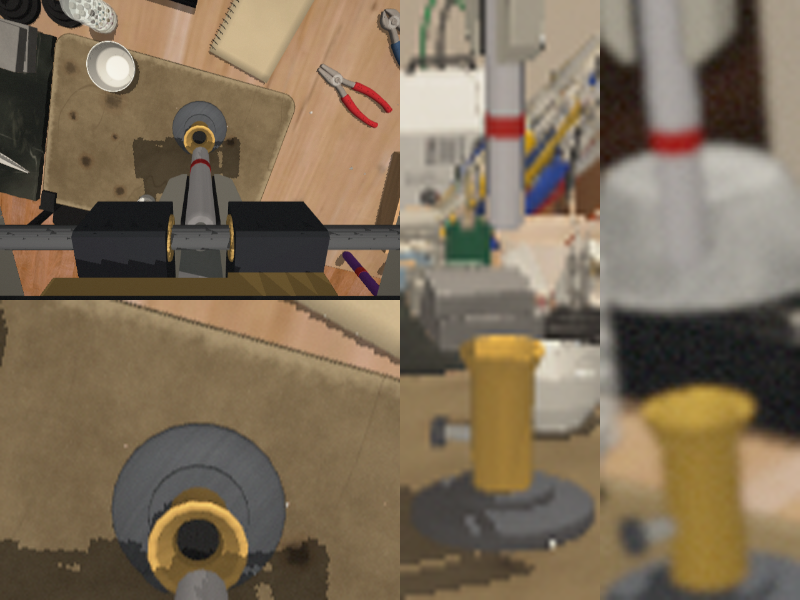

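The collar rim is centred in the wrist view at about (319,225), within about 1.5 mm of the estimate. I'll lower the pillar into the funnel.

carry_out --dp '[[-1,-0.5,-15],[-1,-0.5,-30],[-1,-0.5,-42],[-1,-0.5,-52],[-1,-0.5,-60],[-1,-0.5,-66],[-1,-0.5,-70],[-1,-0.5,-73],[-1,-0.5,-73],[-1,-0.5,-73]]' --twist '[[0,0,0],[0,0,0],[0,0,0],[0,0,0],[0,0,0],[0,0,0],[0,0,0],[0,0,0],[0,0,0],[0,0,0]]' --claw '[1,1,1,1,1,1,1,1,1,1]'

```text
time_s: 8.05
tool_pos: [0.4857, 0.132, 0.1628]
eef_rot: [-0.0, 0.991, 0.135, 0.0]
wrist_force: [0.6, 0.4, -1.3]
opening: 0.0176
```

Run:
```python
from h import *
s=env.sense(); print(s["tool_pos"],s["wrist_force"],s["wrist_torque"],s["opening"])
```

```text
[0.48574133 0.1319989  0.16281272] [ 0.59681811  0.40467265 -1.3166854 ] [-0.04992581  0.18827187 -0.00618949] 0.01763008130626116
```

carry_out --dp '[[0,0,-2],[0,0,-4],[0,0,-4],[0,0,-4]]' --twist '[[0,0,0],[0,0,0],[0,0,0],[0,0,0]]' --claw '[1,1,1,1]'

```text
time_s: 8.55
tool_pos: [0.4857, 0.132, 0.1587]
eef_rot: [-0.0, 0.991, 0.135, 0.0]
wrist_force: [-0.0, 0.7, -0.6]
opening: 0.0178
```

carry_out --dp '[[0,0,-1],[0,0,-2],[0,0,-2],[0,0,-2]]' --twist '[[0,0,0],[0,0,0],[0,0,0],[0,0,0]]' --claw '[1,1,1,1]'

```text
time_s: 9.05
tool_pos: [0.4856, 0.132, 0.1566]
eef_rot: [-0.0, 0.991, 0.135, 0.0]
wrist_force: [0.5, 0.5, -0.4]
opening: 0.0175
```

carry_out --dp '[[0,0,-1],[0,0,-2],[0,0,-2],[0,0,-2]]' --twist '[[0,0,0],[0,0,0],[0,0,0],[0,0,0]]' --claw '[1,1,1,1]'

```text
time_s: 9.55
tool_pos: [0.4857, 0.132, 0.1547]
eef_rot: [-0.0, 0.991, 0.135, 0.0]
wrist_force: [0.5, -0.3, 2.5]
opening: 0.0174
```

carry_out --dp '[[0,0,-1],[0,0,-2],[0,0,-2],[0,0,-2]]' --twist '[[0,0,0],[0,0,0],[0,0,0],[0,0,0]]' --claw '[1,1,1,1]'

```text
time_s: 10.05
tool_pos: [0.4857, 0.1319, 0.1525]
eef_rot: [-0.0, 0.991, 0.135, -0.0]
wrist_force: [1.2, 0.7, 1.0]
opening: 0.0174
```

carry_out --dp '[[0,0,-1],[0,0,-2],[0,0,-2],[0,0,-2]]' --twist '[[0,0,0],[0,0,0],[0,0,0],[0,0,0]]' --claw '[1,1,1,1]'

```text
time_s: 10.55
tool_pos: [0.4856, 0.1319, 0.1505]
eef_rot: [0.0, 0.991, 0.135, -0.0]
wrist_force: [0.6, 0.2, 0.4]
opening: 0.0177
```

carry_out --dp '[[0,0,-1],[0,0,-2],[0,0,-3],[0,0,-4],[0,0,-5],[0,0,-6],[0,0,-7],[0,0,-8],[0,0,-9],[0,0,-10]]' --twist '[[0,0,0],[0,0,0],[0,0,0],[0,0,0],[0,0,0],[0,0,0],[0,0,0],[0,0,0],[0,0,0],[0,0,0]]' --claw '[1,1,1,1,1,1,1,1,1,1]'

```text
time_s: 11.8
tool_pos: [0.4856, 0.132, 0.1406]
eef_rot: [-0.0, 0.991, 0.135, 0.0]
wrist_force: [0.9, 0.5, 3.3]
opening: 0.0176
```

carry_out --dp '[[0,0,-1],[0,0,-2],[0,0,-3],[0,0,-4],[0,0,-5],[0,0,-6],[0,0,-7],[0,0,-8],[0,0,-9],[0,0,-10]]' --twist '[[0,0,0],[0,0,0],[0,0,0],[0,0,0],[0,0,0],[0,0,0],[0,0,0],[0,0,0],[0,0,0],[0,0,0]]' --claw '[1,1,1,1,1,1,1,1,1,1]'

```text
time_s: 13.05
tool_pos: [0.4856, 0.132, 0.1305]
eef_rot: [-0.0, 0.991, 0.135, -0.0]
wrist_force: [-0.2, -0.0, 3.8]
opening: 0.0177
```

Run:
```python
from h import *
c=cams(["wrist","side","scene"]); s=env.sense(); t=s["tool_pos"]; print(t,s["wrist_force"],s["opening"])
for n in c:
    im,K,T=c[n]
    for z in (.094,.099,.104): print(n,z,proj(K,T,(.486,.132,z)))
def cr(n,x,y,w,h,s): return cv2.resize(c[n][0][y:y+h,x:x+w],None,fx=s,fy=s,interpolation=cv2.INTER_CUBIC)
out=np.zeros((600,800,3),np.uint8)
out[:400,:400]=cr("side",302,165,40,40,10)
out[:400,400:800]=cr("scene",217,160,40,40,10)
out[400:600,:400]=cr("wrist",270,180,100,50,4)
cv2.imwrite("pics/c3.png",out)
```

```text
[0.48556693 0.13192496 0.13048024] [0.40969322 0.45719136 0.96842002] 0.01768495532939967
wrist 0.094 [318.5906828  268.51588606]
wrist 0.099 [318.54706912 271.72066175]
wrist 0.104 [318.50143118 275.07418335]
side 0.094 [322.31034599 199.66016844]
side 0.099 [322.30428094 197.68733883]
side 0.104 [322.29819566 195.70792904]
scene 0.094 [236.86540649 197.10013588]
scene 0.099 [236.6484308  194.70760878]
scene 0.104 [236.43065475 192.30625626]
```

View pics/c3.png

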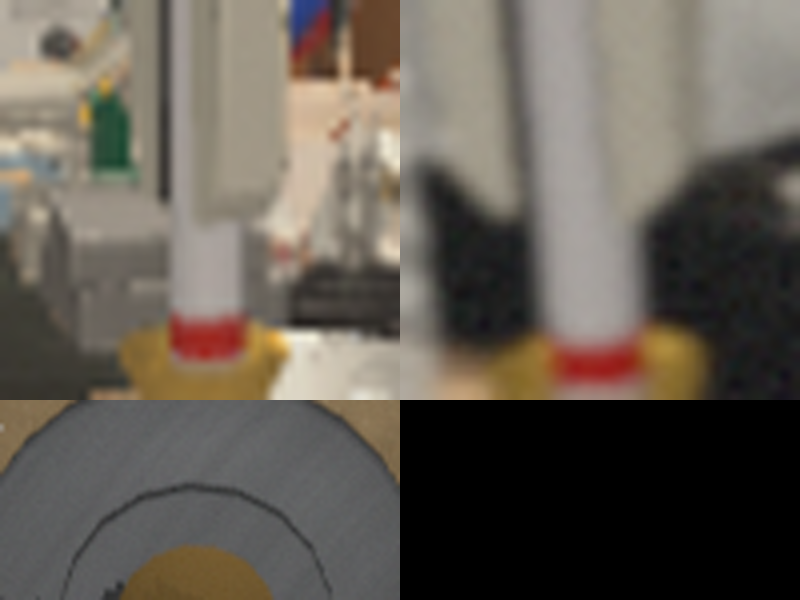

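The ring is nearly seated. It shows at side (323,196–200) and its middle is still about 5 mm above the rim. I'll fit the rim height more closely on the first pictures.

```bash
cat > rim.py <<'E'
from h import *
from scipy.optimize import least_squares
obs=[]
for n,x0,x1,y0,y1 in [("side",312,334,190,206),("scene",222,252,184,206)]:
    _,K,T=load(n); im=cv2.imread(f"pics/{n}1.png").astype(float)
    f=im[:,:,2]-im[:,:,0]   # r-b large on brass
    pts=[]
    for x in range(x0,x1):
        col=f[y0:y1,x]; 
        hi=90
        i=np.argmax(col>hi)
        if i>0: 
            y=y0+i-1+(hi-col[i-1])/(col[i]-col[i-1]); pts.append((x,y))
    print(n,np.round(pts,1).tolist()); obs.append((K,T,np.array(pts)))
a=np.linspace(0,2*np.pi,721)
def res(p):
    r=[]
    for K,T,pts in obs:
        P=np.c_[p[0]+p[3]*np.cos(a),p[1]+p[3]*np.sin(a),np.full_like(a,p[2])]
        q=(T[:3,:3]@P.T+T[:3,3:]); q=K@q; q=(q[:2]/q[2]).T
        r+=list(np.min(np.linalg.norm(pts[:,None]-q[None],axis=2),axis=1))
    return np.array(r)
s=least_squares(res,[.486,.132,.094,.020],x_scale=.001,loss="soft_l1",f_scale=.3,diff_step=1e-3);print(s.x,np.round(res(s.x),2))
E
python3 rim.py
```

```text
side [[314.0, 198.4], [315.0, 197.7], [316.0, 197.5], [317.0, 197.4], [318.0, 196.9], [319.0, 196.8], [320.0, 196.6], [321.0, 196.6], [322.0, 196.6], [323.0, 196.6], [324.0, 196.6], [325.0, 196.9], [326.0, 196.9], [327.0, 197.5], [328.0, 197.7], [329.0, 197.6], [330.0, 198.7]]
scene [[225.0, 196.5], [226.0, 195.3], [227.0, 194.6], [228.0, 194.4], [229.0, 193.9], [230.0, 193.6], [231.0, 193.2], [232.0, 192.9], [233.0, 192.8], [234.0, 192.7], [235.0, 192.3], [236.0, 191.9], [237.0, 192.0], [238.0, 192.0], [239.0, 192.1], [240.0, 192.3], [241.0, 192.6], [242.0, 192.9], [243.0, 193.0], [244.0, 193.5], [245.0, 193.8], [246.0, 194.3]]
[0.48637376 0.13503822 0.09485769 0.02087843] [0.   0.08 0.14 0.3  0.02 0.05 0.08 0.01 0.04 0.03 0.01 0.14 0.04 0.47
 0.48 0.1  0.55 0.09 0.08 0.08 0.15 0.11 0.1  0.03 0.06 0.04 0.03 0.25
 0.57 0.46 0.45 0.32 0.23 0.05 0.1  0.03 0.15 0.05 0.12]
```

carry_out --dp '[[0,0,-1],[0,0,-2],[0,0,-3],[0,0,-4],[0,0,-5],[0,0,-5],[0,0,-5],[0,0,-5]]' --twist '[[0,0,0],[0,0,0],[0,0,0],[0,0,0],[0,0,0],[0,0,0],[0,0,0],[0,0,0]]' --claw '[1,1,1,1,1,1,1,1]'

```text
time_s: 14.2
tool_pos: [0.4855, 0.1319, 0.1255]
eef_rot: [0.0, 0.991, 0.135, -0.0]
wrist_force: [0.6, 0.3, -0.1]
opening: 0.0175
```

Run:
```python
from h import *
c=cams(["side","scene"]); s=env.sense(); t=s["tool_pos"]; print(t,s["wrist_force"],s["opening"])
# predicted front-surface ring edges for ring middle at z=m
for n in c:
    im,K,T=c[n]; o=-T[:3,:3].T@T[:3,3]; d=o[:2]-[.486,.132]; d/=np.linalg.norm(d)
    for m in (.0949,.0979): print(n,m,[np.round(proj(K,T,(.486+.009*d[0],.132+.009*d[1],m+e)),1) for e in (.005,-.005)])
    u=int(round(proj(K,T,(.486,.132,.095))[0]))
    print([[int(v) for v in im[y,u]] for y in range(192,206)])
def cr(n,x,y,w,h,s): return cv2.resize(c[n][0][y:y+h,x:x+w],None,fx=s,fy=s,interpolation=cv2.INTER_CUBIC)
out=np.hstack([cr("side",302,175,40,40,10),cr("scene",217,170,40,40,10)])
cv2.imwrite("pics/c4.png",out)
```

```text
[0.48544393 0.13192128 0.12546472] [ 0.34168241  0.26688437 -0.48338477] 0.017466936526162692
side 0.0949 [array([322.3, 198.4]), array([322.3, 202.3])]
side 0.0979 [array([322.3, 197.2]), array([322.3, 201.2])]
[[159, 164, 172], [158, 163, 172], [159, 164, 173], [160, 166, 174], [159, 165, 173], [159, 165, 173], [136, 142, 165], [78, 82, 159], [38, 45, 157], [42, 64, 146], [51, 102, 142], [55, 112, 144], [56, 114, 146], [55, 117, 149]]
scene 0.0949 [array([236.8, 196. ]), array([237.2, 200.8])]
scene 0.0979 [array([236.6, 194.5]), array([237.1, 199.3])]
[[158, 161, 166], [158, 162, 166], [157, 160, 165], [149, 152, 165], [120, 123, 162], [75, 80, 157], [38, 45, 154], [29, 52, 151], [36, 81, 147], [47, 104, 145], [50, 114, 146], [50, 117, 147], [51, 118, 149], [56, 119, 151]]
```

View pics/c4.png

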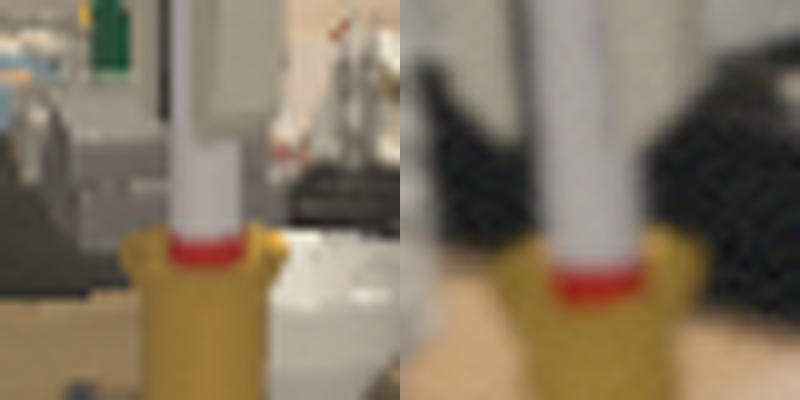

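In both views the ring's top edge agrees with level to about 1 mm: side row 198.65 against 198.4 predicted, scene 196.55 against 196.0. The contact depth agrees too. Releasing.

carry_out --dp '[[0,0,0],[0,0,0],[0,0,0],[0,0,0],[0,0,0],[0,0,0],[0,0,20],[0,0,50],[0,0,90],[0,0,130],[0,0,130],[0,0,130]]' --twist '[[0,0,0],[0,0,0],[0,0,0],[0,0,0],[0,0,0],[0,0,0],[0,0,0],[0,0,0],[0,0,0],[0,0,0],[0,0,0],[0,0,0]]' --claw '[0.75,0.7,0.6,0.5,0.4,0.3,0.3,0.3,0.3,0.3,0.3,0.3]'

```text
time_s: 15.8
tool_pos: [0.4852, 0.1319, 0.2548]
eef_rot: [0.0, 0.991, 0.135, -0.001]
wrist_force: [-0.1, -0.8, -0.1]
opening: 0.0651
```

Run:
```python
from h import *
c=cams(["side","scene","wrist"]); s=env.sense(); t=s["tool_pos"]; print(s["time_s"],t,s["wrist_force"],s["opening"])
for n in ("side","scene"):
    im,K,T=c[n]
    u=int(round(proj(K,T,(.486,.132,.095))[0]))
    print([[int(v) for v in im[y,u]] for y in range(195,205)], "ball pred",proj(K,T,(.486,.132,.1884)))
def cr(n,x,y,w,h,s): return cv2.resize(c[n][0][y:y+h,x:x+w],None,fx=s,fy=s,interpolation=cv2.INTER_CUBIC)
out=np.zeros((600,800,3),np.uint8)
out[:300,:400]=cv2.resize(c["side"][0],(400,300)); out[300:,:400]=cv2.resize(c["wrist"][0],(400,300))
out[:600,400:600]=cr("side",302,130,40,120,5); out[:600,600:]=cr("scene",217,130,40,120,5)
cv2.imwrite("pics/c5.png",out)
```

```text
15.95 [0.48514719 0.13187306 0.25447714] [ 0.29011524 -0.55764709 -0.56618446] 0.06522610633954266
[[157, 163, 171], [157, 163, 170], [157, 164, 171], [135, 141, 164], [77, 81, 157], [36, 44, 155], [45, 77, 162], [52, 105, 148], [55, 111, 142], [54, 112, 144]] ball pred [322.19232446 161.27032496]
[[147, 150, 165], [117, 121, 163], [79, 81, 160], [37, 48, 156], [29, 55, 154], [37, 82, 148], [48, 106, 147], [48, 112, 145], [54, 120, 148], [52, 118, 148]] ball pred [232.6294726 150.3917388]
```

View pics/c5.png

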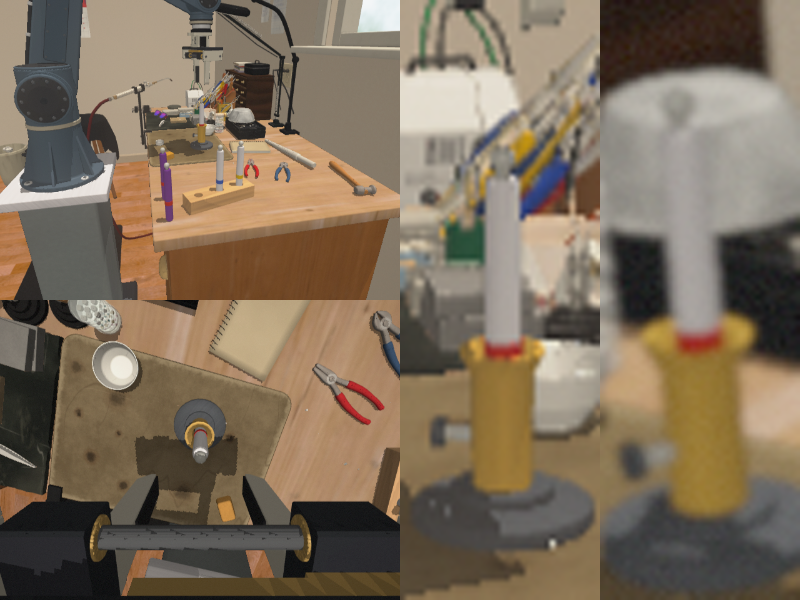

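The pillar stands alone in the collar, with its ring at the rim at side (322,200). It did not move when released. Blue and yellow are still standing in the rack, and the gripper is clear.

```bash
python3 -c "
from workcell import workorder
print(workorder.close_job())"
```

```text
the job is handed in; nothing more can be done
None
```

I took the red-ringed pillar from the rack and slid it foot first into the brass collar, pushing it down until its ring was level with the rim. Then I let go, raised the gripper clear and handed the job in at about 16 s of the 53 s allowed.

- **Ring level:** the checks agree with level to about 1 mm. The camera fit put the rim at z = 94.9 mm. The side and scene views put the ring's middle at about 94.3 and 93.8 mm. One rougher reading, of the rim's front lip, suggested the pillar may sit up to about 1.5 mm deep.
- **Contact with the rest:** the wrist force was noisy by about 1 N, so I could only place the moment the foot met the rest to within about 2 mm. The final depth lies inside that range.
- **After release:** the ring's edges stayed on the same pixel rows, so the pillar did not move. The gripper was clear above it with no contact force.
- **Other pillars:** the blue-ringed and yellow-ringed pillars still stand in the rack, and the purple look-alikes were not touched.

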